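# Prise the guard open and hold the specimen clamp half open

### The job

A colleague is about to slip a specimen into the bench clamp. Take the red-handled pry tool out of its holder, prise the yellow snap guard up with the tool's foot until it springs fully open, then press the clamp's white plunger down with the tool and hold it there so that the red pointer on the jaw stands in the green zone (plunger pressed 12 mm, half its travel); finish while still holding the plunger there with the tool in the gripper. Touch the clamp only with the tool, never push the plunger down to its stop, and leave the jar, the vial and the slide box undisturbed.

Things in the scene. Friction and masses are not known exactly. Their poses are not given: they have to be found in the camera images.
- clamp: Specimen clamp, fixed to the bench. Origin on the bench straight below the plunger's axis; z up, guard hinge on the +y side, guard lip on the -y side, jaws on the +x side. Aluminium base plate 12 mm thick (x -65 to 135, y -60 to 60); on it a black block 100 x 100 mm centred on the plunger, top 52 mm above the bench, with a steel collar (radius 19 mm) to 56 mm.
- plunger_top (a point): Centre of the top face of the white plunger knob (radius 14 mm, 10 mm thick, on a steel stem), on the clamp's z axis; 84 mm above the bench when released; it moves straight down when pressed. Hidden under the guard while that is shut.
- plunger (a joint): Plunger travel in m: 0 = up, released; 0.012 = half way, the target; 0.024 = bottom stop. Spring: 3.2 N preload plus 0.4 N per mm, so about 8 N at the target; it springs back when let go.
- guard_lip (a point): Middle of the lower outer edge of the guard's lip: 90 mm above the bench and y = -78 mm in the clamp's frame when shut. Guard: yellow hood 92 mm wide (x) over the plunger, with side walls but open at the front (-y); its 3 mm top plate sticks out as a lip 24 mm beyond the ends of those walls and 28 mm beyond the black block. Below the lip all is free down to the base plate. Prise it up here.
- guard (a joint): Guard angle in rad about a hinge along the clamp's x, at y = +53 mm, 52 mm above the bench: 0 = snapped shut, 2.2 = fully open, leaning past upright over the +y side (up to 150 mm above the bench). A snap spring holds it shut (about 4 N up at the lip starts it); past about 0.25 rad it springs fully open by itself and stays. At 0.25 the lip has risen 32 mm and drawn in 13 mm: follow it.
- tool: Pry tool, 164 mm long, about 120 g, standing upright in its holder. Origin: the underside of its foot, on the shaft's axis; z up along the shaft. Foot: steel, 5 mm thick, 12 mm wide (x), from y = -6 to y = +30 mm, so it sticks out 25 mm to +y beyond the shaft. Shaft 10 x 10 mm. Handle red, 20 x 20 mm, from z = 100 to 164 mm.
- holder: Grey open-topped holder, fixed to the bench; origin at its underside, below the tool's shaft. Its pocket, 18 x 44 mm inside, centred at y = +11 mm, has its floor 6 mm and its rim 75 mm above the bench. The tool's foot stands on that floor and points to the holder's +y. Lift the tool straight up by more than 75 mm to clear it.
- jar: Amber glass jar, radius 24, height 65 mm; origin at its underside. Leave alone.
- vial: Glass vial with blue cap, radius 20, height 75 mm; origin at its underside. Leave alone.
- slidebox: Green slide box 75 x 50 x 30 mm; origin at its underside. Leave alone.
- pointer (a point): Red pointer on the moving steel jaw (+x side of the clamp), above a white scale with a green zone 9.6 mm long. It moves to the clamp's +x by 1.6 mm for each mm the plunger is pressed. Clamp frame: x = 70, y = -44 mm when released; in the middle of the green zone at x = 89 mm, plunger pressed 12 mm. Jaws stand 43 mm above the bench.
There are look-alikes about, which are no part of the job. Of the things like the holder, leave any that is turquoise; of the rest the smaller one is meant.

How it is judged:
By the outcome, as a careful person would: the job done as asked, in the order asked, and still so for the second after the job is handed in, while the arm keeps its last pose, push and grip.
It also fails if it takes over 45 s, if anything falls off the work surface, if the arm or the gripper's body presses on something with over 40 N, if the wrist force passes 120 N, or if a joint passes its speed limit or range.

### The arm

A 7-joint arm with a two-finger parallel gripper is mounted at the origin on the work surface. World frame = base frame: x ahead of the robot, y to its left, z up, the work surface at z = 0. Lengths are in m, angles in rad, forces in N, time in s.
With the tool pointing down it reaches from about 0.4 to 0.85 m from the base axis. Payload 10.4 kg.
Tool frame: the origin (TCP) lies between the finger pads; the fingertips stand 11 mm ahead of it and the grasp point (between the pads) lies 8 mm behind it; x points along the fingers, y is the direction in which the jaws open and shut, and the axes are right-handed (so a half turn about x gives the same grasp; the last joint's range is limited). The gripper opens to 87 mm and grips with 3 to 60 N. Pads are 19 mm wide; open, the fingers measure 117 mm over their backs; the gripper's body (75 mm by 190 mm) begins 51 mm behind the grasp point.
Start: joints at [1.224, 0.332, -0.065, 1.46, 0.022, 1.35, -0.088], TCP at [0.199, -0.593, 0.234] pointing down, gripper open.
Joint ranges: [-2.6, 2.6], [-0.5, 2.12], [-1.47, 1.34], [0.16, 2.42], [-1.27, 4.41], [0.06, 2.06], [-2.6, 2.6]. Speed limits (rad/s): [2.22, 2.22, 2.79, 2.79, 3.14, 3.14, 3.14].

### API

Orientations are given as a unit quaternion [x, y, z, w].
In Python, from bench import r, cams, ticket gives the robot as it stands. The module is installed in compiled form; this text tells all that it offers.
- The arm moves only by the tool drive_tool, never from a script. Its argument "moves" is text: rows parted by semicolons, each of 5 numbers parted by spaces: the shift along the world's x, y, z in m, then the turn about the world's z in degrees, then the closure, from 0 (fully open) to 1 (shut). In form: x y z twist grip; .... A call has 1 to 20 rows; each row shifts and turns the commanded pose from where the row before left it; what a row does not reach is not made up. A row lasts 1/8 s, in which the tool goes at most 62.5 mm and 10.7 degrees, less where a joint would pass 70% of its speed; a pose out of reach is approached as far as the arm can. A call is refused whole if a number of a shift passes 0.0625 or a number of a turn 10.7, either way. A call with a gripper value outside its range is refused whole. The fingers move at their own pace and stop on an object; "newtons" is the grip in N (left out, the last holds). Time passes only in rows, so rows that do not move let the fingers close. It gives the time, the measured TCP pose, the force and the opening at its end, in the units of the state.
- r.read_state(): the state, without advancing time (a new reading comes with each control period).
- cams.camera(name): name is "side" or "top" or "wrist"; returns a dict with "color" (400x640x3 uint8, red, green, blue), "fx", "fy", "cx", "cy" (pixels), "extrinsics" (4x4, takes a point from camera to world coordinates). Camera axes: x right, y down, z forward; pixel columns grow to the right and rows downward; lengths in m; the calibration is good to about 2 mm. A picture is of the moment at which its call begins. There is no depth.
- ticket.close_job(): hands the job in, once; it reports no verdict.
The state is a dict: "time": time; "joint_positions": joint angles; "joint_vel": joint speeds; "joint_torque": joint torques, N m; "ee_pos": TCP position; "eef_rot": TCP orientation; "ft_force": force on the tool from outside, world axes, zero at the start; "torque": the same for the moment, N m; "width": finger opening in m.
Only numpy, scipy, OpenCV 4.12 (cv2) and the standard library are available. Lean on these libraries where they do the work, as an engineer would, in place of code of your own. Each camera call takes 0.05 s, during which the arm holds its last target.

## Working session

There is one attempt and no reset: what is moved stays moved. The work goes in short steps, Python scripts to look and compute and a tool call to move; the robot and the scene stay as the last step left them, time stands still between calls to the robot, and variables do not carry over. Pictures are saved under pics/ and viewed, and the job is handed in when it is done.

Besides the shell and the picture viewer there is one more tool, called after "Call:" as name(argument=value, ...) on one line, values as JSON. drive_tool: Moves the arm, as the interface text tells. Its arguments: {"type":"object","properties":{"moves":{"type":"string"},"newtons":{"type":"number"}},"required":["moves"]}

```bash
mkdir -p pics; python3 - <<'E'
from bench import r,cams,ticket
import cv2,numpy as np
s=r.read_state()
for k in s: print(k,np.round(s[k],4))
for n in["side","top","wrist"]:
    c=cams.camera(n); cv2.imwrite(f"pics/{n}0.png",c["color"][:,:,::-1]); print(n,c["fx"],c["fy"],c["cx"],c["cy"]);print(np.round(c["extrinsics"],4))
E
```

```text
time 0.0
joint_positions [ 1.2244  0.3329 -0.0647  1.4609  0.0216  1.3499 -0.0885]
joint_vel [ 0.0007  0.0011 -0.0001  0.0015  0.0001 -0.0001  0.0003]
joint_torque [ 9.00000e-04 -6.23266e+01  2.51000e-02 -3.89896e+01 -6.14000e-02
  3.98000e-02  2.00000e-04]
ee_pos [ 0.1987 -0.5922  0.2327]
eef_rot [-0.6977 -0.1145  0.698  -0.1135]
ft_force [-0.4631  0.032  -1.0939]
torque [ 0.0243 -0.0111 -0.0251]
width 0.0868
side 399.8501993901467 399.8501993901467 321.689422319725 202.97546213599054
[[ 0.9787 -0.1404  0.1495  0.4024]
 [-0.2051 -0.6568  0.7256 -0.7509]
 [-0.0037 -0.7408 -0.6717  0.8122]
 [ 0.      0.      0.      1.    ]]
top 375.95946941612885 375.95946941612885 317.44693445661824 203.29806435800614
[[ 0.0111 -0.9892  0.146   0.4382]
 [-0.9998 -0.013  -0.0127  0.0161]
 [ 0.0145 -0.1459 -0.9892  1.0299]
 [ 0.      0.      0.      1.    ]]
wrist 343.7097162183174 343.7097162183174 317.25626304741706 200.8914496574775
[[ 0.3192 -0.9072 -0.2741  0.2742]
 [-0.9477 -0.3063 -0.0899 -0.5674]
 [-0.0024  0.2884 -0.9575  0.3836]
 [ 0.      0.      0.      1.    ]]
```

View pics/side0.png

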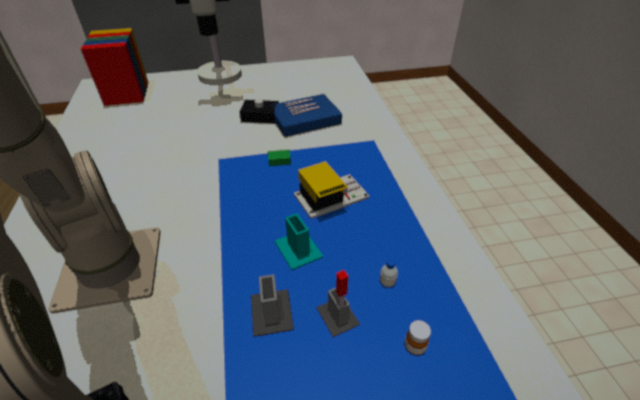

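View pics/top0.png

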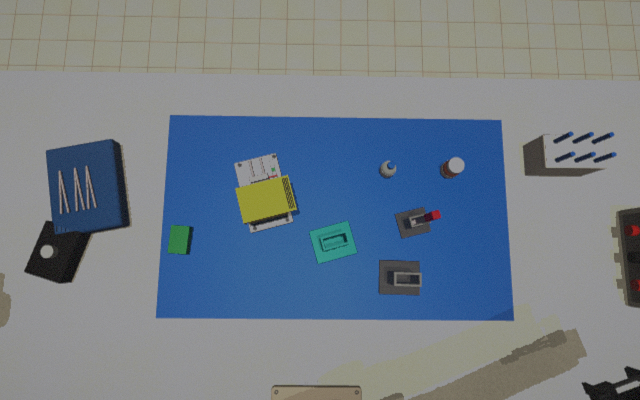

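View pics/wrist0.png

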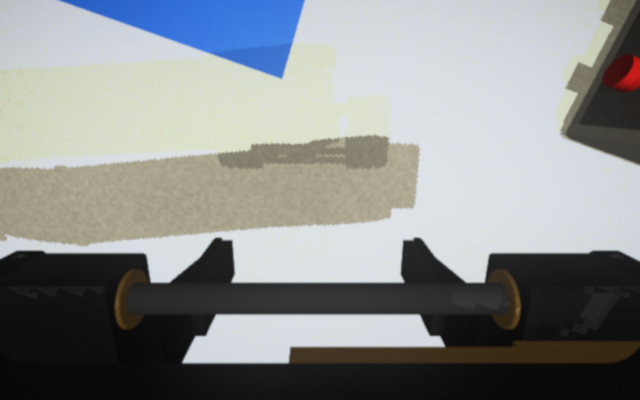

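Top view candidates: turquoise holder (333,242), larger empty grey holder (402,278) and smaller grey holder with the red tool (413,221). I choose the last one. The yellow guard is at (266,200), the jar at (453,167), the vial at (388,169) and the slide box at (180,240). Next I'll check close crops.

```bash
cat > h.py <<'E'
import numpy as np,cv2
def ray(c,u,v):
    E=np.array(c["extrinsics"]); d=E[:3,:3]@np.array([(u-c["cx"])/c["fx"],(v-c["cy"])/c["fy"],1]); return E[:3,3],d
def onz(c,u,v,z):
    o,d=ray(c,u,v); return o+d*(z-o[2])/d[2]
def tri(c1,p1,c2,p2):
    o1,d1=ray(c1,*p1);o2,d2=ray(c2,*p2)
    t=np.linalg.lstsq(np.c_[d1,-d2],o2-o1,rcond=None)[0]
    a=o1+d1*t[0];b=o2+d2*t[1]; return (a+b)/2,np.linalg.norm(a-b)
def px(c,P):
    E=np.linalg.inv(c["extrinsics"]);q=E[:3,:3]@np.asarray(P)+E[:3,3]
    return np.array([c["fx"]*q[0]/q[2]+c["cx"],c["fy"]*q[1]/q[2]+c["cy"]])
def crop(c,x0,y0,x1,y1,k,name):
    cv2.imwrite(name,cv2.resize(c["color"][y0:y1,x0:x1,::-1],None,fx=k,fy=k,interpolation=cv2.INTER_CUBIC))
E
python3 - <<'E'
from bench import cams
from h import *
t=cams.camera("top");s=cams.camera("side")
crop(t,380,190,460,250,8,"pics/t_tool.png");crop(s,300,250,380,340,6,"pics/s_tool.png")
crop(t,220,140,310,240,6,"pics/t_cl.png");crop(s,285,150,385,225,8,"pics/s_cl.png")
for n,c in(("t",t),("s",s)): np.savez(n+".npz",**c)
E
```

```text
(no output)
```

View pics/t_tool.png

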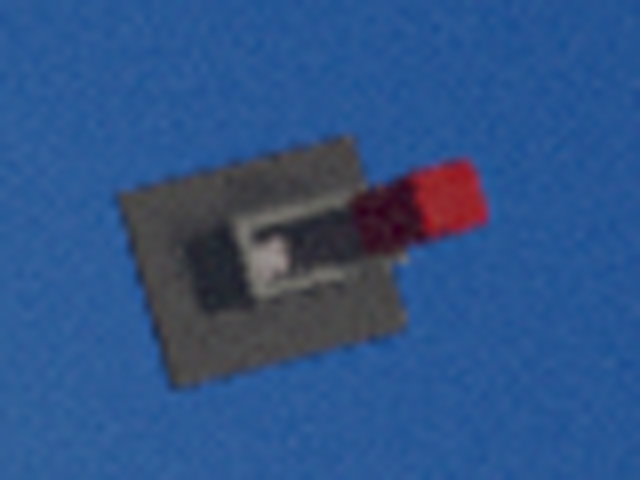

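View pics/s_tool.png

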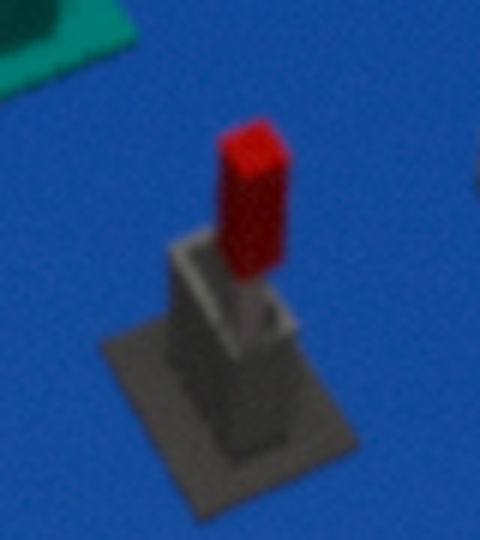

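View pics/t_cl.png

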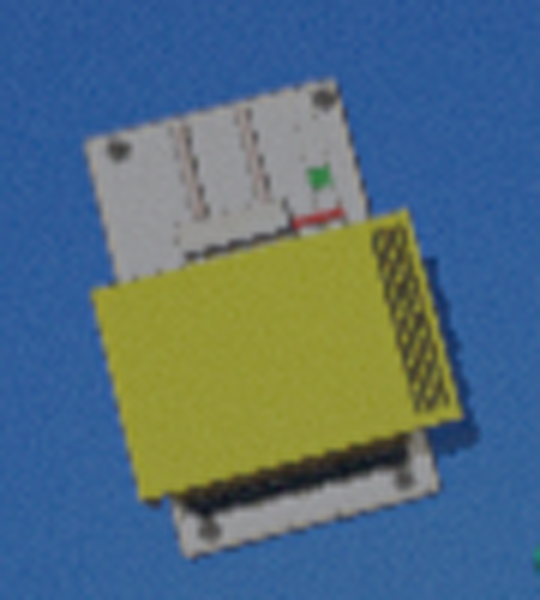

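View pics/s_cl.png

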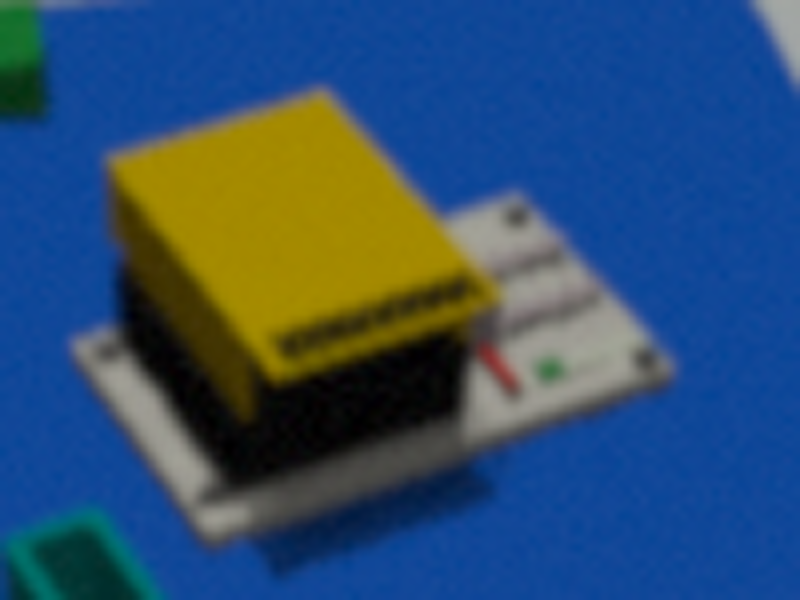

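```bash
cat > m.py <<'E'
from h import *
t=dict(np.load("t.npz"));s=dict(np.load("s.npz"))
def fit(L,W):
    L=np.array(L);W=np.array(W);l=L-L.mean(0);w=W-W.mean(0)
    a=np.arctan2((l[:,0]*w[:,1]-l[:,1]*w[:,0]).sum(),(l*w).sum());R=np.array([[np.cos(a),-np.sin(a)],[np.sin(a),np.cos(a)]])
    o=W.mean(0)-R@L.mean(0);return o,np.degrees(a),np.linalg.norm(W-L@R.T-o,axis=1)*1e3
def T(x,y,k,ox,oy): return (ox+(x+.5)/k-.5,oy+(y+.5)/k-.5)
pt=[T(x,y,6,220,140) for x,y in[(85,140),(333,80),(438,490),(188,555)]]
L=[(.135,.06),(.135,-.06),(-.065,-.06),(-.065,.06)]
print("plate top",*fit(L,[onz(t,*p,.012)[:2] for p in pt]))
ps=[T(x,y,8,285,150) for x,y in[(518,190),(675,372),(205,535),(72,342)]]
ws=[onz(s,*p,.012)[:2] for p in ps];print("plate side",*fit(L,ws))
g=[T(x,y,6,220,140) for x,y in[(407,210),(462,418)]]
gs=[T(x,y,8,285,150) for x,y in[(500,295),(272,378)]]
print("lip corners top",[onz(t,*p,.093) for p in g]);print("side",[onz(s,*p,.093) for p in gs]);print([tri(t,a,s,b) for a,b in zip(g,gs)])
# full handle top corners
hc=[T(x,y,8,380,190) for x,y in[(410,180),(470,160),(488,218),(425,238)]]
w=np.array([onz(t,*p,.17)[:2] for p in hc]);print("handle top",w,w.mean(0))
hs=[T(x,y,6,300,250) for x,y in[(218,138),(265,120),(290,155),(243,178)]]
w=np.array([onz(s,*p,.17)[:2] for p in hs]);print("handle side",w,w.mean(0))
print("tri",tri(t,np.mean(hc,0),s,np.mean(hs,0)))
f=T(268,258,8,380,190);print("foot tip vis",onz(t,*f,.011))
b=[T(x,y,8,380,190) for x,y in[(120,193),(350,137),(405,322),(175,387)]]
w=np.array([onz(t,*p,.003)[:2] for p in b]);print("holder base",w,w.mean(0))
for i in range(4): d=w[(i+1)%4]-w[i];print(np.linalg.norm(d),np.degrees(np.arctan2(d[1],d[0])))
for n,q,h in(("jar",(455,162),.065),("vial",(391,165),.075),("box",(180,238),.03)): print(n,onz(t,*q,h))
E
python3 m.py
```

```text
plate top [0.58458188 0.14328768] 15.555496975557386 [1.02371539 2.13454247 1.95093085 2.53314813]
plate side [0.58304129 0.13900748] 15.137211828036186 [2.84376176 2.84818639 0.47010538 1.59045788]
lip corners top [array([0.64934519, 0.08130252, 0.093     ]), array([0.56069613, 0.05629065, 0.093     ])]
side [array([0.64629282, 0.0787598 , 0.093     ]), array([0.55932914, 0.05229477, 0.093     ])]
[(array([0.64847779, 0.08157901, 0.09072347]), np.float64(0.002707570369185355)), (array([0.56066584, 0.05648931, 0.0892718 ]), np.float64(0.0010301571465503982))]
handle top [[ 0.54808534 -0.25754255]
 [ 0.55414819 -0.27519238]
 [ 0.53731305 -0.27980716]
 [ 0.53127734 -0.26133066]] [ 0.54270598 -0.26846819]
handle side [[ 0.53066829 -0.26653586]
 [ 0.54788671 -0.26245985]
 [ 0.55242244 -0.27836802]
 [ 0.53491985 -0.28425292]] [ 0.54147432 -0.27290416]
tri (array([ 0.54279345, -0.26981149,  0.16576236]), np.float64(0.000825351817570048))
foot tip vis [ 0.54095448 -0.25858089  0.011     ]
holder base [[ 0.56362095 -0.21011047]
 [ 0.58415937 -0.29032436]
 [ 0.52030625 -0.30733717]
 [ 0.49712267 -0.22769098]] [ 0.54130231 -0.25886574]
0.08280154202058111 -75.6382055332831
0.06608068158418104 -165.0808929233061
0.08295175769688296 106.22933430148166
0.06878295917023006 14.80878159691316
jar [ 0.69611671 -0.35980419  0.065     ]
vial [ 0.68288385 -0.18733839  0.075     ]
box [0.48846706 0.36489297 0.03      ]
```

```bash
python3 - <<'E'
from bench import r
from scipy.spatial.transform import Rotation as R
import numpy as np
s=r.read_state();M=R.from_quat(s["eef_rot"]).as_matrix();print(M.round(3));print(np.degrees(np.arctan2(M[1,1],M[0,1])))
E
```

```text
[[-0.     0.318 -0.948]
 [ 0.001 -0.948 -0.318]
 [-1.    -0.001 -0.   ]]
-71.44587202536322
```

Call:
drive_tool(moves="0.02 0.02 0 0 0;0.0343 0.0322 0 -3.4 0;0.0343 0.0322 0 0 0;0.0343 0.0322 0 0 0;0.0343 0.0322 0 0 0;0.0343 0.0322 0 0 0;0.0343 0.0322 0 0 0;0.0343 0.0322 0 0 0;0.0343 0.0322 0 0 0;0.0343 0.0322 0 0 0;0.015 0.012 0 0 0;0 0 0 0 0", newtons=50)

```text
time: 1.75
ee_pos: [0.543, -0.2701, 0.2333]
eef_rot: [-0.701, -0.094, 0.701, -0.094]
ft_force: [-0.8, -0.3, -0.0]
width: 0.0868
```

```bash
python3 - <<'E'
from bench import r,cams
from h import *
from scipy.spatial.transform import Rotation as R
c=cams.camera("wrist");np.savez("w.npz",**c);cv2.imwrite("pics/w1.png",c["color"][:,:,::-1])
s=r.read_state();M=R.from_quat(s["eef_rot"]).as_matrix();print(s["time"],s["ee_pos"],np.degrees(np.arctan2(M[1,1],M[0,1])),s["ft_force"])
print("pred handle centre px",px(c,(.542,-.2705,.17)))
E
```

```text
1.8 [ 0.54203031 -0.27162278  0.23334643] -74.86947181727946 [-0.53539633  0.25294852 -0.3801567 ]
pred handle centre px [317.33750809 224.0600077 ]
```

View pics/w1.png

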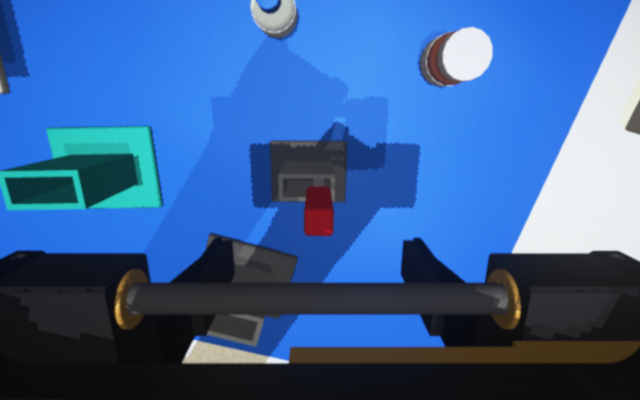

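The wrist view shows the red handle's top at about (319,222), against a prediction of (317,224). That agrees within 2 mm, and its edges are square to the jaws. I'll descend and grasp.

Call:
drive_tool(moves="0.001 -0.001 -0.02 0 0;0 0 -0.03 0 0;0 0 -0.03 0 0;0 0 -0.02 0 0;0 0 0 0 0;0 0 0 0 1;0 0 0 0 1;0 0 0 0 1;0 0 0 0 1;0 0 0 0 1;0 0 0 0 1", newtons=50)

```text
time: 3.18
ee_pos: [0.5436, -0.2717, 0.1336]
eef_rot: [-0.701, -0.093, 0.701, -0.093]
ft_force: [-0.1, 0.1, 0.2]
width: 0.0351
```

Call:
drive_tool(moves="0 0 0 0 1;0 0 0 0 1;0 0 0 0 1;0 0 0 0 1;0 0 0 0 1")

```text
time: 3.8
ee_pos: [0.5435, -0.2717, 0.1335]
eef_rot: [-0.701, -0.093, 0.701, -0.093]
ft_force: [-0.8, 1.0, -0.7]
width: 0.0196
```

Call:
drive_tool(moves="0 0 0.01 0 1;0 0 0.02 0 1;0 0 0.03 0 1;0 0 0.03 0 1;0 0 0.03 0 1;0 0 0.02 0 1;0 0 0.01 0 1;0 0 0 0 1;0 0 0 0 1")

```text
time: 4.92
ee_pos: [0.5432, -0.2716, 0.2826]
eef_rot: [-0.7, -0.093, 0.701, -0.093]
ft_force: [-0.4, -0.7, -2.8]
width: 0.0198
```

```bash
cat > look.py <<'E'
import sys
from bench import r,cams
from h import *
k=sys.argv[1]
for n in sys.argv[2:]:
    c=cams.camera(n);np.savez(f"{n}{k}.npz",**c);cv2.imwrite(f"pics/{n}{k}.png",c["color"][:,:,::-1])
s=r.read_state();print(round(s["time"],2),s["ee_pos"].round(4) if hasattr(s["ee_pos"],"round") else s["ee_pos"],s["ft_force"],s["torque"],s["width"])
E
python3 look.py 2 side top wrist
```

```text
5.08 [ 0.5433 -0.2716  0.2827] [-0.54139547  0.25222829 -1.05471231] [ 0.00470482  0.01384641 -0.04544354] 0.01995934366796817
```

View pics/side2.png

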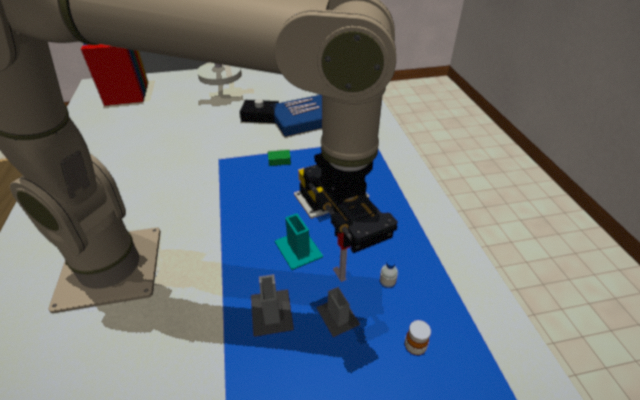

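View pics/top2.png

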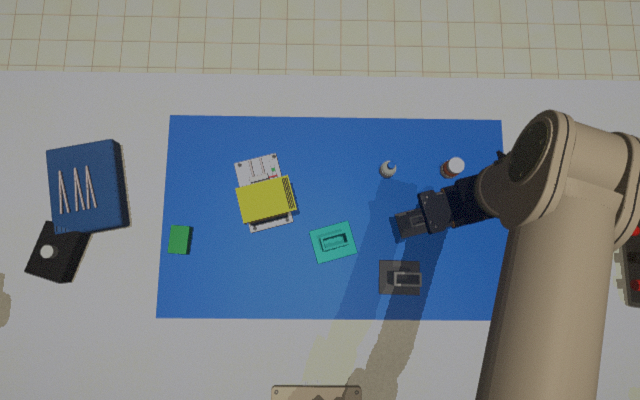

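View pics/wrist2.png

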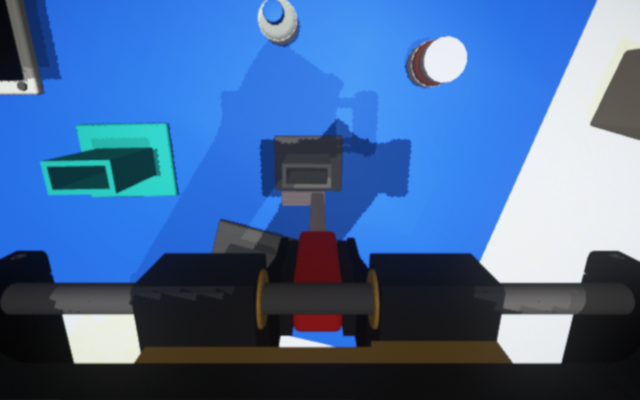

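The tool is out of the holder. The wrist view shows the foot at about (296,198) and the shaft at (317,210). I'll check the foot position against the TCP.

```bash
python3 - <<'E'
from h import *
w=dict(np.load("wrist2.npz"));s=dict(np.load("side2.npz"))
crop(w,260,160,360,240,6,"pics/w2c.png");crop(s,310,220,370,300,6,"pics/s2c.png")
a=np.radians(15.2);R=np.array([[np.cos(a),-np.sin(a)],[np.sin(a),np.cos(a)]])
for l in[(0,0,0),(.006,.03,0),(-.006,.03,0),(.006,.03,.005),(-.006,.03,.005),(-.006,-.006,0),(.006,-.006,0)]:
    P=np.r_[np.array([.5433,-.2716])+R@l[:2],.155+l[2]];p,q=px(w,P),px(s,P)
    print(l,((p-[260,160]+.5)*6).round(),((q-[310,220]+.5)*6).round())
E
```

```text
(0, 0, 0) [347. 217.] [197. 352.]
(0.006, 0.03, 0) [132. 175.] [170. 283.]
(-0.006, 0.03, 0) [134. 258.] [140. 295.]
(0.006, 0.03, 0.005) [128. 185.] [171. 274.]
(-0.006, 0.03, 0.005) [131. 268.] [140. 286.]
(-0.006, -0.006, 0) [389. 258.] [191. 371.]
(0.006, -0.006, 0) [390. 176.] [222. 358.]
```

View pics/w2c.png

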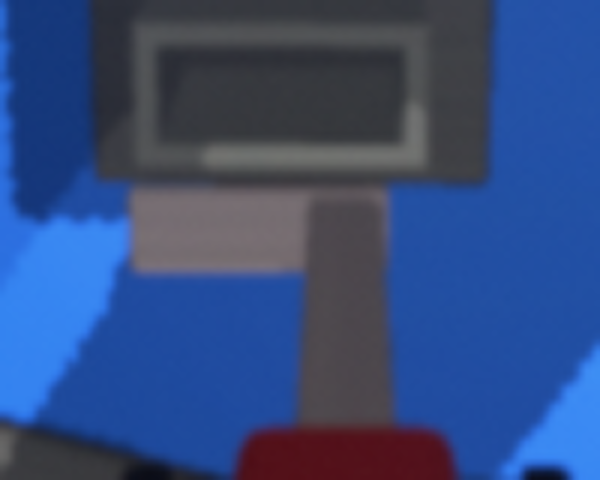

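View pics/s2c.png

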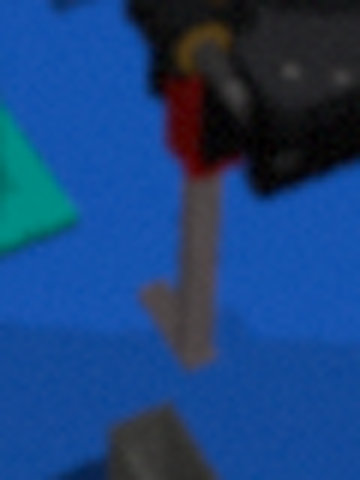

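Call:
drive_tool(moves="0.004 0.018 0 0 1;0.009 0.035 0 0 1;0.009 0.04 0 0 1;0.009 0.04 0 0 1;0.0105 0.04 0 0 1;0.0105 0.04 0 0 1;0.0105 0.04 0 0 1;0.008 0.03 0 0 1;0.0023 0.015 0 0 1;0 0 -0.02 0 1;0 0 -0.03 0 1;0 0 -0.025 0 1;0 0 -0.01 0 1;0 0 0 0 1")

```text
time: 6.82
ee_pos: [0.6162, 0.0261, 0.1985]
eef_rot: [-0.701, -0.093, 0.701, -0.093]
ft_force: [-0.5, 0.1, -1.1]
width: 0.0199
```

```bash
python3 look.py 3 side top wrist
```

```text
6.97 [0.617  0.0263 0.1999] [ 0.15622505 -0.26417079 -1.66292147] [-0.01951777  0.00783641  0.02361341] 0.019421084596940644
```

View pics/wrist3.png

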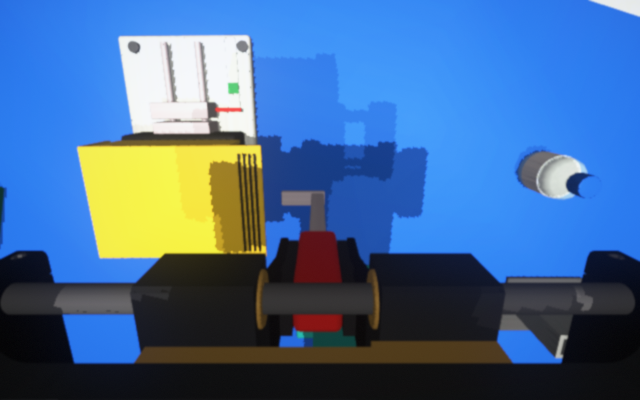

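View pics/side3.png

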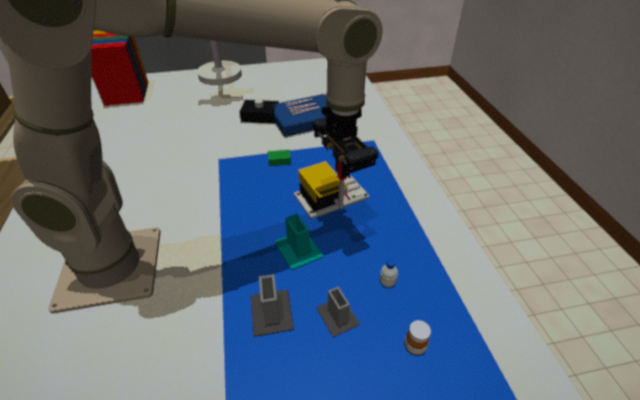

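```bash
python3 - <<'E'
from h import *
w=dict(np.load("wrist3.npz"))
A=onz(w,260,146,.093);B=onz(w,267,251,.093);print(A,B,(A+B)/2,np.linalg.norm(A-B),np.degrees(np.arctan2(*(A-B)[1::-1])))
a=np.radians(15.2);u=np.array([-np.sin(a),np.cos(a)])
print("axis from lip",((A+B)/2)[:2]+.078*u)
crop(w,210,120,340,270,5,"pics/w3c.png")
for z in(.077,): 
  F1,F2=onz(w,283,192,z),onz(w,283,204,z);print("foot tip",F1,F2,"expected",np.array([.6162,.0263])+.03*u)
E
```

```text
[0.64893308 0.07918438 0.093     ] [0.56676582 0.05515714 0.093     ] [0.60784945 0.06717076 0.093     ] 0.08560822094913975 16.299906229163167
axis from lip [0.58739869 0.14244205]
foot tip [0.61420531 0.05472232 0.077     ] [0.60413134 0.0522914  0.077     ] expected [0.60833432 0.05525049]
```

View pics/w3c.png

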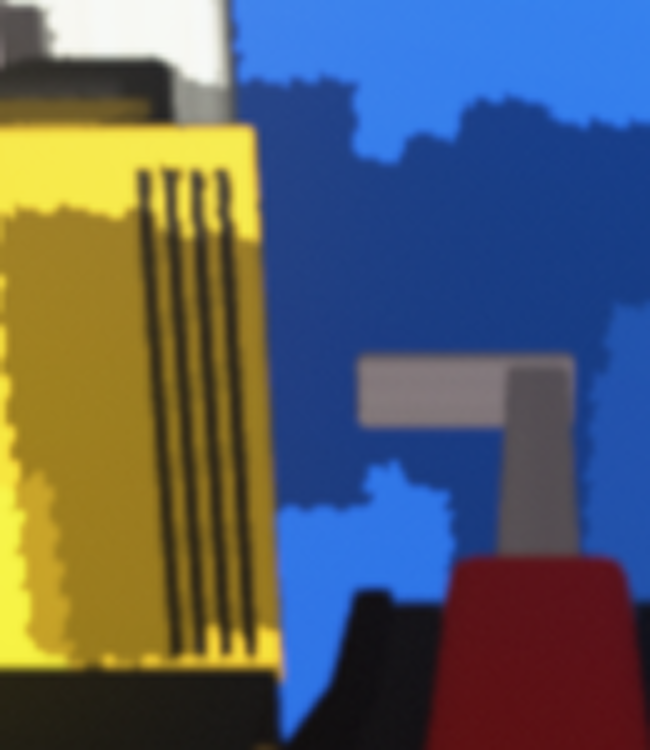

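Call:
drive_tool(moves="-0.0025 0.0095 0 0 1;-0.0025 0.01 0 0 1;-0.0025 0.01 0 0 1;0 0 0 0 1;0 0 0.008 0 1;0 0 0.004 0 1;0 0 0 0 1")

```text
time: 7.85
ee_pos: [0.6093, 0.0555, 0.2112]
eef_rot: [0.701, 0.093, -0.701, 0.093]
ft_force: [-0.1, 0.1, -2.0]
width: 0.0199
```

```bash
python3 look.py 4 wrist side; python3 -c "
from h import *
w=dict(np.load('wrist4.npz'));crop(w,180,120,360,270,4,'pics/w4c.png')
w=dict(np.load('side4.npz'));crop(w,280,130,400,220,6,'pics/s4c.png')"
```

```text
7.95 [0.6089 0.0555 0.2106] [-1.11407582  0.05961885 -1.34781633] [-0.01367653  0.01642599 -0.05741499] 0.01951096113588641
```

View pics/w4c.png

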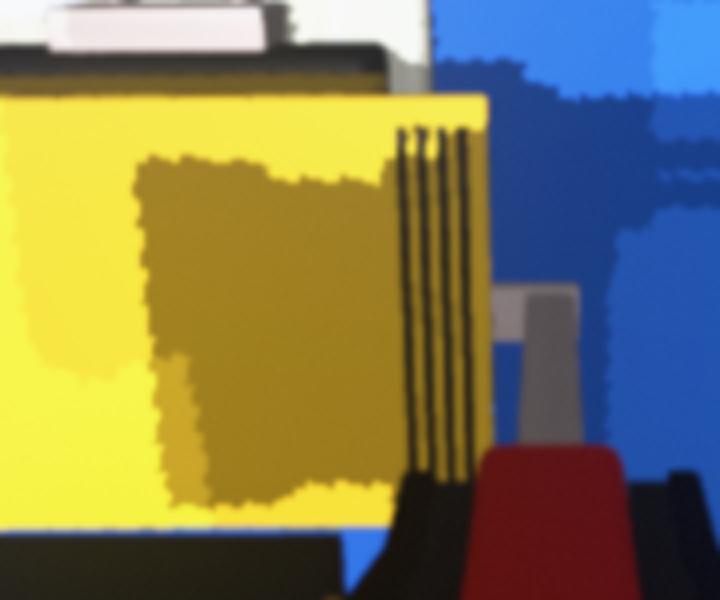

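View pics/s4c.png

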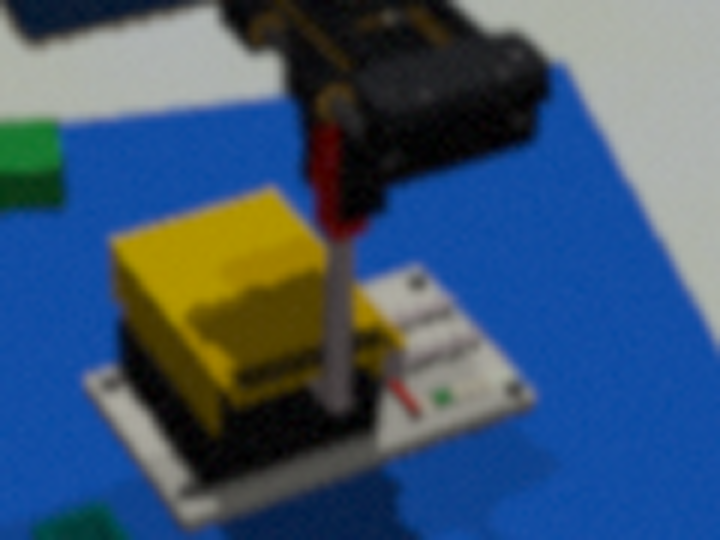

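The foot is about 20 mm under the lip and centred along it, with about 5 mm between shaft and lip. I'll prise it up, following the arc.

Call:
drive_tool(moves="0 0 0.004 0 1;-0.0004 0.0015 0.006 0 1;-0.0006 0.0022 0.007 0 1;-0.0008 0.003 0.008 0 1;-0.001 0.0035 0.009 0 1;-0.001 0.004 0.01 0 1;0 0 0.008 0 1;0 0 0 0 1;0 0 0 0 1;0 0 0 0 1")

```text
time: 9.2
ee_pos: [0.6049, 0.0698, 0.2621]
eef_rot: [-0.701, -0.093, 0.701, -0.093]
ft_force: [-0.5, 0.1, -0.7]
width: 0.0196
```

```bash
python3 look.py 5 wrist side top; python3 -c "
from h import *
w=dict(np.load('side5.npz'));crop(w,280,130,400,220,6,'pics/s5c.png')"
```

```text
9.35 [0.605  0.0699 0.2623] [-0.20306666 -0.26590757 -0.78630274] [-0.03575517 -0.01348525 -0.04469973] 0.0199467542782181
```

View pics/wrist5.png

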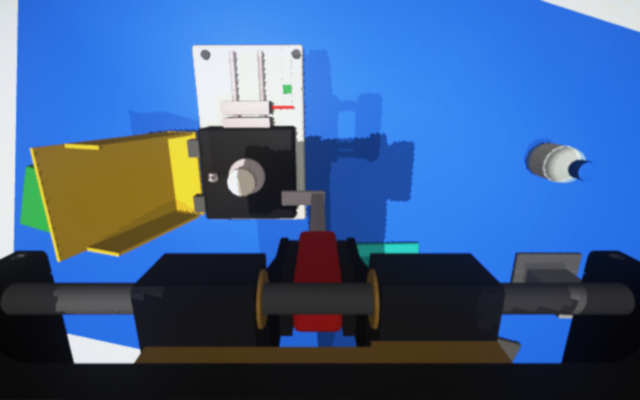

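View pics/s5c.png

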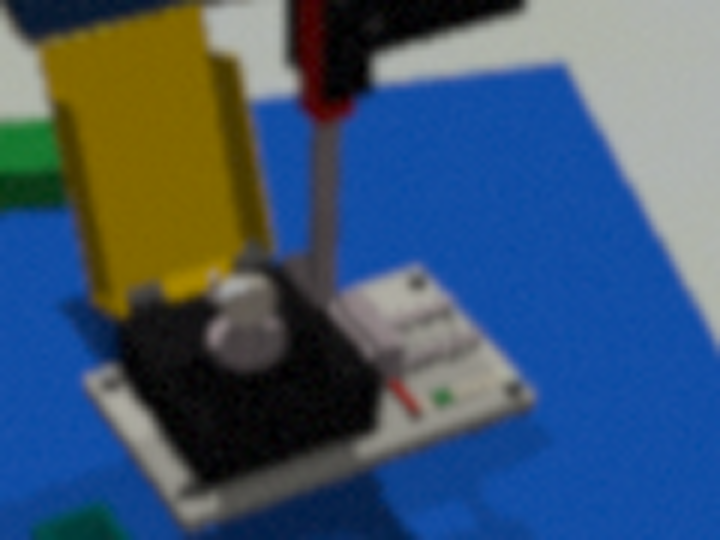

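The guard stands fully open, with the plunger knob at about (246,178) in the wrist view. I'll measure the knob top.

```bash
python3 - <<'E'
from h import *
w=dict(np.load("wrist5.npz"));s=dict(np.load("side5.npz"));t=dict(np.load("top5.npz"))
crop(w,190,110,330,230,5,"pics/w5c.png");crop(s,305,165,345,200,16,"pics/s5d.png")
cl=np.array([.5855,.1417,.084]);print("pred",((px(w,cl)-[190,110]+.5)*5),((px(s,cl)-[305,165]+.5)*16))
E
```

```text
pred [259.52869294 360.10322071] [268.39438201 217.05826793]
```

View pics/w5c.png

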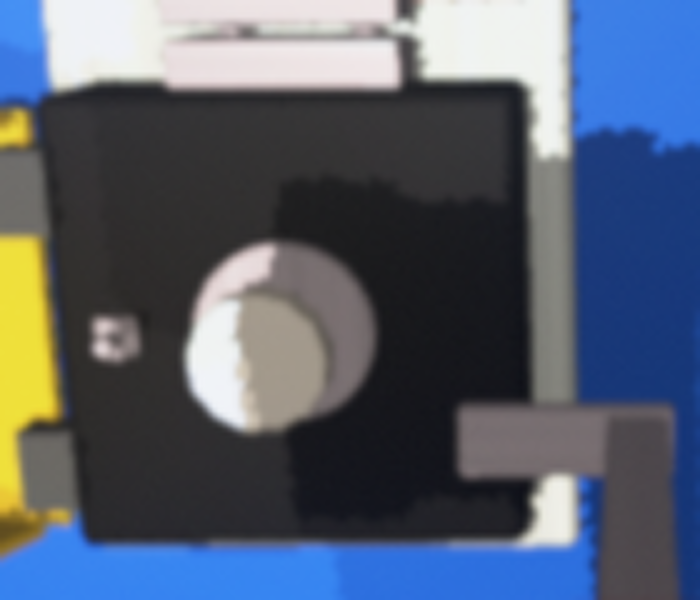

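View pics/s5d.png

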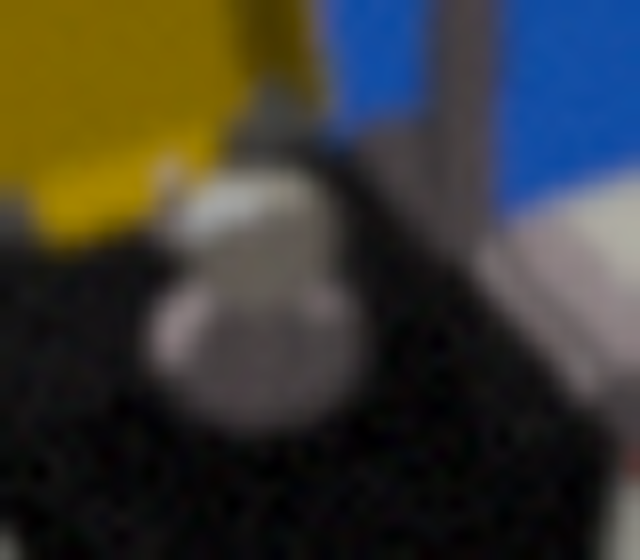

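Call:
drive_tool(moves="-0.004 0.014 0 0 1;-0.006 0.022 0 0 1;-0.006 0.022 0 0 1;-0.004 0.014 0 0 1;0 0 -0.015 0 1;0 0 -0.02 0 1;0 0 -0.01 0 1;0 0 0 0 1;0 0 0 0 1")

```text
time: 10.48
ee_pos: [0.5854, 0.1419, 0.2182]
eef_rot: [0.701, 0.093, -0.701, 0.093]
ft_force: [-0.7, 0.1, -1.9]
width: 0.02
```

```bash
python3 look.py 6 wrist side top; python3 -c "
from h import *
w=dict(np.load('side6.npz'));crop(w,280,130,400,220,6,'pics/s6c.png')"
```

```text
10.62 [0.5854 0.142  0.2182] [ 0.35682222  0.66604008 -0.73291604] [ 0.03359344 -0.03152294  0.02933711] 0.019682148467394116
```

View pics/wrist6.png

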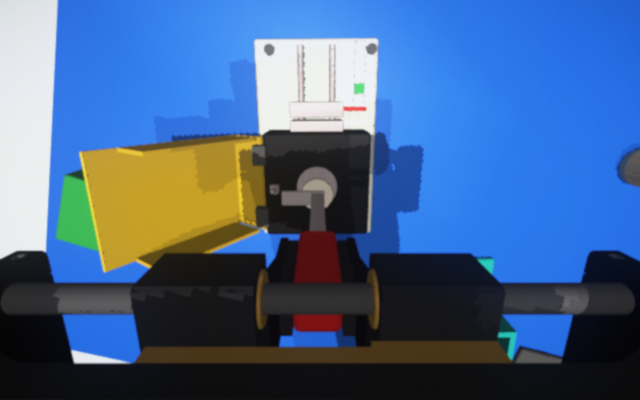

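View pics/s6c.png

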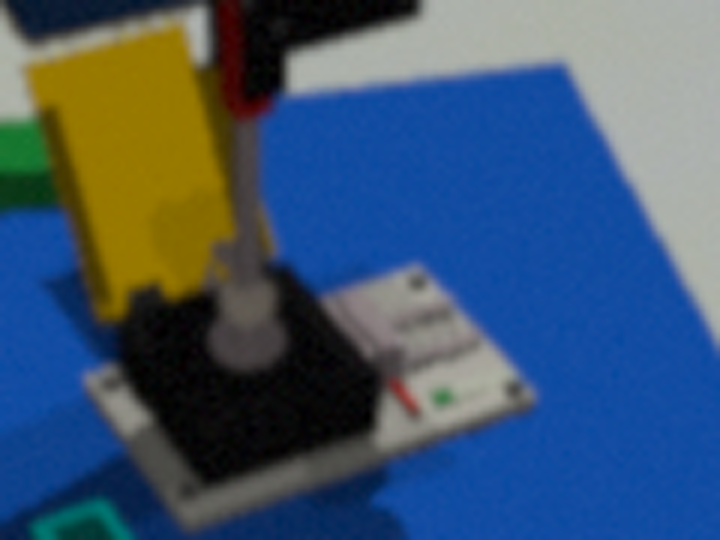

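The tool is over the knob. The red pointer is at row 108 and the green zone at row 88 in the wrist view. I'll press part way first.

Call:
drive_tool(moves="0 0 -0.004 0 1;0 0 -0.004 0 1;0 0 -0.003 0 1;0 0 -0.002 0 1;0 0 0 0 1;0 0 0 0 1")

```text
time: 11.38
ee_pos: [0.5852, 0.142, 0.2048]
eef_rot: [0.701, 0.093, -0.701, 0.093]
ft_force: [-0.2, -0.7, 4.6]
width: 0.0198
```

```bash
cat > ptr.py <<'E'
import sys
from h import *
k=sys.argv[1];w=dict(np.load(f"wrist{k}.npz"));c=w["color"].astype(int)
R,G,B=c[...,0],c[...,1],c[...,2]
sub=np.zeros(R.shape,bool);sub[70:130,325:380]=1
def cen(m):
    v,u=np.nonzero(m&sub);return u.mean(),v.mean(),v.min(),v.max(),len(v)
r=cen((R>130)&(G<80)&(B<90));g=cen((G>R+50)&(G>B+30))
print("red",r,"green",g)
# ray positions: pointer ~43 mm height, scale on the plate 12 mm
a=np.radians(15.2);X=np.array([np.cos(a),np.sin(a)]);o=np.array([.5853,.1418])
print("pointer x mm at z=.043/.015:",[(X@(onz(w,r[0],r[1],z)[:2]-o))*1e3 for z in(.043,.015)],"green x:",[(X@(onz(w,g[0],g[1],z)[:2]-o))*1e3 for z in (.043,.013)])
crop(w,310,60,400,140,8,f"pics/p{k}.png")
E
python3 ptr.py 6;python3 look.py 7 wrist side;python3 ptr.py 7
```

```text
red (np.float64(345.5), np.float64(108.0), np.int64(108), np.int64(108), 2) green (np.float64(358.6), np.float64(88.1), np.int64(83), np.int64(93), 100)
pointer x mm at z=.043/.015: [np.float64(70.39428336717438), np.float64(69.61595165868685)] green x: [np.float64(87.7132739783833), np.float64(88.47340918440986)]
11.47 [0.5852 0.142  0.2048] [-0.0879269   0.8086181   4.67524404] [-0.03270999 -0.01111403  0.00444454] 0.019546048623321124ptr.py:7: RuntimeWarning: Mean of empty slice.
  v,u=np.nonzero(m&sub);return u.mean(),v.mean(),v.min(),v.max(),len(v)
  ret = ret.dtype.type(ret / rcount)
Traceback (most recent call last):
  File "ptr.py", line 8, in <module>
    r=cen((R>130)&(G<80)&(B<90));g=cen((G>R+50)&(G>B+30))
  File "ptr.py", line 7, in cen
    v,u=np.nonzero(m&sub);return u.mean(),v.mean(),v.min(),v.max(),len(v)
                                                   ~~~~~^^
ValueError: zero-size array to reduction operation minimum which has no identity
```

```bash
sed -i 's/(R>130)&(G<80)&(B<90)/(R>G+60)\&(R>B+50)/' ptr.py; python3 ptr.py 6; python3 ptr.py 7
```

```text
red (np.float64(354.5), np.float64(108.5), np.int64(107), np.int64(110), 88) green (np.float64(358.6), np.float64(88.1), np.int64(83), np.int64(93), 100)
pointer x mm at z=.043/.015: [np.float64(69.95127858643067), np.float64(69.13489046667448)] green x: [np.float64(87.7132739783833), np.float64(88.47340918440986)]
red (np.float64(356.5), np.float64(96.53191489361703), np.int64(95), np.int64(98), 94) green (np.float64(360.59223300970876), np.float64(87.36893203883496), np.int64(82), np.int64(92), 103)
pointer x mm at z=.043/.015: [np.float64(80.20555603660618), np.float64(80.28212266167421)] green x: [np.float64(87.78091870408721), np.float64(88.5898910360562)]
```

View pics/p7.png

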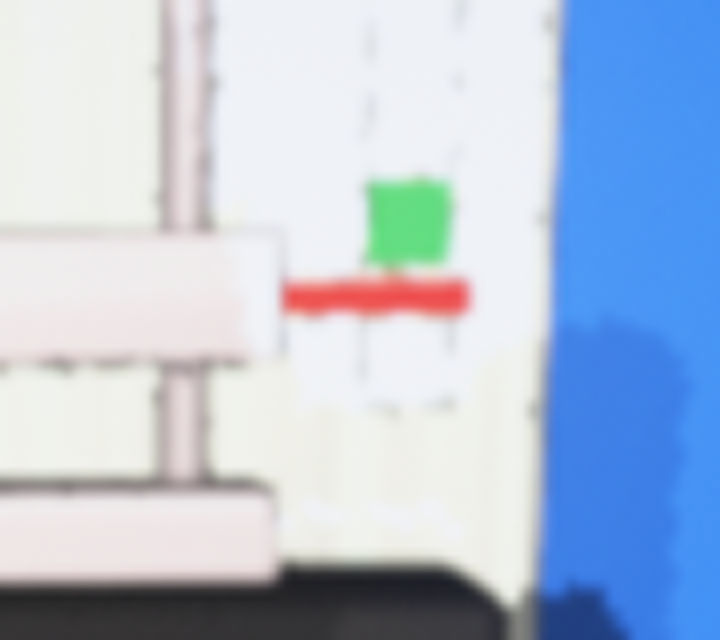

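Call:
drive_tool(moves="0 0 -0.002 0 1;0 0 -0.002 0 1;0 0 -0.001 0 1;0 0 0 0 1;0 0 0 0 1;0 0 0 0 1")

```text
time: 12.22
ee_pos: [0.5852, 0.142, 0.1999]
eef_rot: [0.701, 0.093, -0.701, 0.093]
ft_force: [-0.3, 0.1, 6.2]
width: 0.0196
```

```bash
python3 look.py 8 wrist side top;python3 ptr.py 8;python3 -c "
from h import *
w=dict(np.load('side8.npz'));crop(w,280,130,400,220,6,'pics/s8c.png')"
```

```text
12.38 [0.5852 0.142  0.1999] [-0.52267959  0.18221805  6.26655973] [-0.08099527  0.25602246 -0.02756343] 0.01975447792230248
red (np.float64(357.24107142857144), np.float64(87.89285714285714), np.int64(86), np.int64(90), 112) green (np.float64(361.40425531914894), np.float64(86.29787234042553), np.int64(82), np.int64(92), 47)
pointer x mm at z=.043/.015: [np.float64(87.25826221554661), np.float64(87.97733573331404)] green x: [np.float64(88.54692261432862), np.float64(89.442984553918)]
```

View pics/p8.png

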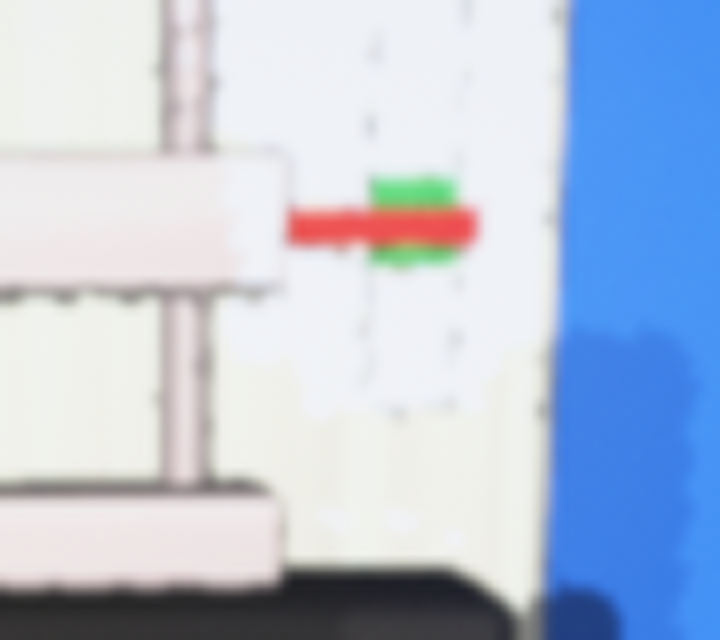

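View pics/s8c.png

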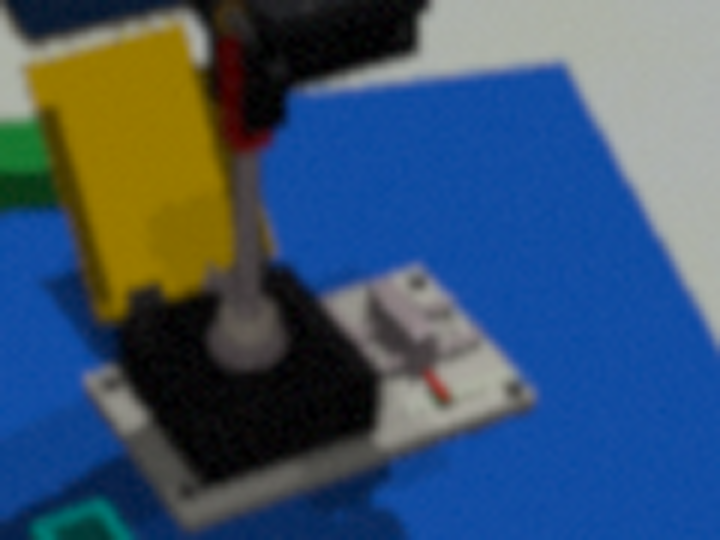

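View pics/top8.png

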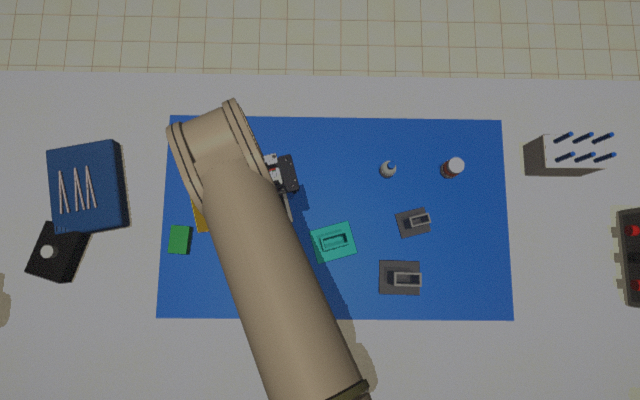

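Call:
drive_tool(moves="0 0 -0.0006 0 1;0 0 0 0 1;0 0 0 0 1;0 0 0 0 1;0 0 0 0 1;0 0 0 0 1;0 0 0 0 1;0 0 0 0 1;0 0 0 0 1")

```text
time: 13.5
ee_pos: [0.5852, 0.142, 0.1994]
eef_rot: [0.701, 0.093, -0.701, 0.093]
ft_force: [-0.3, -0.9, 6.3]
width: 0.02
```

```bash
python3 look.py 9 wrist;python3 ptr.py 9
```

```text
13.55 [0.5852 0.142  0.1994] [-0.96705145 -0.15386172  6.60916645] [-0.14158233  0.22314315  0.01905815] 0.01963454038306371
red (np.float64(357.29906542056074), np.float64(86.79439252336448), np.int64(85), np.int64(89), 107) green (np.float64(361.24444444444447), np.float64(87.46666666666667), np.int64(82), np.int64(92), 45)
pointer x mm at z=.043/.015: [np.float64(88.13729001149392), np.float64(88.93777302261572)] green x: [np.float64(87.59622336628246), np.float64(88.40104042865181)]
```

View pics/p9.png

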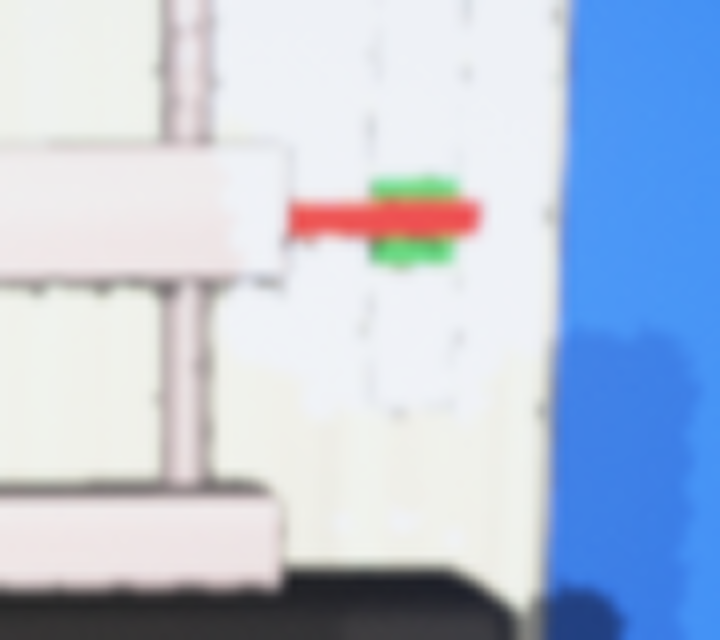

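View pics/wrist9.png

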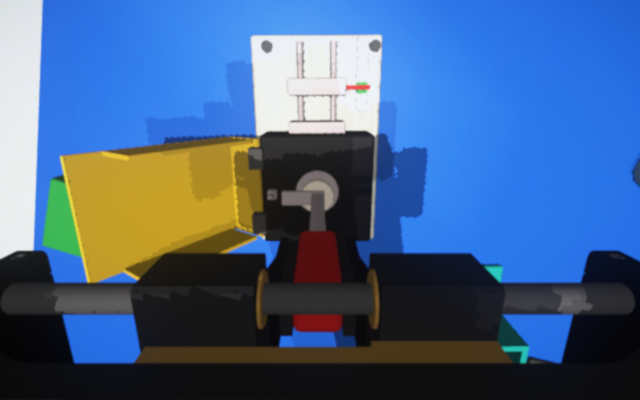

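The pointer (row 86.8) sits in the middle of the green zone (rows 82–92). The guard is open and the tool is held steady on the plunger, so I'm handing in.

```bash
python3 -c "
from bench import ticket
print(ticket.close_job())"
```

```text
the job is handed in; nothing more can be done
None
```

The job is handed in at 13.6 s. I took the red-handled tool from the smaller grey holder and prised the snap guard up until it sprang fully open. I then pressed the plunger with the tool's foot and left it held there, tool still in the gripper.

**Final position:** The last wrist picture puts the pointer at x ≈ 88–89 mm, within 1 mm of the middle of the green zone. The tool's height gives about 12.2 mm of press. The plunger was never near its stop.

**Disagreement:** The wrist force read 6.3–6.6 N, about 7.2 N allowing for the sensor's offset. The stated spring would give about 8 N at 12 mm, so by force alone the press is about 10 mm. I went by the pointer; even 10 mm would lie within the zone.

**Undisturbed objects:** The jar, vial and slide box stood where they began in the top view taken just before the last 0.6 mm adjustment.

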